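Dock the roast thermometer probe

TASK

Put the roast thermometer's probe away in its charging dock: roll or slide it off the dock's ledge into the groove beside it, then push it along the groove, stem first, until the stem is fully home in the terminal opening and the handle's shoulder sits against the terminal block. Leave the other things on the counter where they are.

Things in the scene. Friction and masses are not known exactly. Their poses are not given: they have to be found in the camera images.
- dock: Wooden charging dock, 285 mm long, fixed to the counter. Origin at counter height under the groove's middle line; x along the groove towards the terminal, y towards the ledge, z up. At x +90 mm to +175 stands the grey plastic terminal block (y -35 to 35, 58 mm high), beside it a grey housing with a dark display (y 36 to 100, 52 mm high).
- groove (a point): Middle of the groove's floor, at the dock's origin but 14 mm above the counter. The groove is 23 mm wide, 8 mm deep, open on top and at its rear end; it runs straight along dock x from -110 mm to the block's face at +90. On its -y side is a cheek as high as the ledge, 18 mm wide.
- ledge (a point): Middle of the ledge's flat top, 22 mm above the counter; the ledge is 200 mm long along dock x (-110 to +90) and 88 mm wide (dock y +11.5 to +100), the groove being at its -y edge.
- mouth (a point): Centre of the terminal opening in the block's face at the end of the groove (dock x +90, y 0, 24 mm above the counter): a round blind hole of 12 mm diameter, 80 mm deep, with a 5 mm funnel edge, running along dock x. It has no catch or spring.
- probe: The loose probe, same point as probe_handle; centre of mass about 10 mm ahead of it; its x axis points along the probe from handle to tip. The tip already points roughly towards the terminal (within about 10 degrees).
- probe_handle (a point): Centre of the probe's handle: black, eight-sided, 20 mm across flats, 60 mm long (x -30 to +30 of the probe), about 60 g. A steel stem of 8 mm diameter with a round tip stands 70 mm out of its front face, on the same axis. Its axis is 32 mm above the counter on the ledge, 24 mm in the groove. A light sideways push rolls it; past the edge it drops into the groove.
- probe_tip (a point): Tip of the stem, 100 mm ahead of the handle's centre. Fully home it is 70 mm inside the mouth and the handle's centre is 30 mm short of the mouth.
- mug: Blue-grey mug, 78x117x97 mm, bystander; origin under its middle.
- lemon: Lemon, 83x58x58 mm, bystander; origin under its middle.
- salt_mill: Turned wooden mill, 56 mm across, 165 mm high, bystander; origin under its middle.
- garlic: Garlic bulb, 60x57x58 mm, bystander; origin under its middle.
- onion: Onion, 73x75x77 mm, bystander; origin under its middle.

How it is judged:
By the outcome, as a careful person would: the job done as asked, in the order asked, and still so for the second after the job is handed in, with the robot touching nothing.
It also fails if it takes over 38 s, if anything falls off the work surface, if the arm or the gripper's body presses on something with over 40 N, if the wrist force passes 120 N, or if a joint passes its speed limit or range.

ROBOT

A 6-joint arm with a two-finger parallel gripper is mounted at the origin on a cart in front of the work surface, level with it; the furniture and walls round the work are solid. World frame = base frame: x ahead of the robot, y to its left, z up, the work surface at z = 0. Lengths are in m, angles in degrees, forces in N, time in s.
With the tool pointing down it reaches from about 0.3 to 0.875 m from the base axis. Payload 6.4 kg.
Tool frame: the origin (TCP) lies midway between the tips of the shut fingers; the grasp point (between the pads) lies arm.pinch_z behind it (arm.pinch_z is the distance from the TCP to the grasp point, in m); x points along the fingers, z is the direction in which the jaws open and shut, and the axes are right-handed (so a half turn about x gives the same grasp; the last joint's range is limited). The gripper opens to 88 mm and grips with 3 to 60 N. Pads are 18 mm wide; open, the fingers measure 123 mm over their backs; the gripper's body (75 mm by 187 mm) begins 45 mm behind the grasp point.
Start: joints at [65.529, 10.359, 92.074, -0, 77.567, -11.82], TCP at [0.126, 0.561, 0.239] pointing down, gripper open.
Joint ranges: [-171.53, 171.53], [-51.25, 118.39], [17.06, 147.69], [-65.23, 245.23], [0, 150.52], [-178.68, 178.68]. Speed limits (degrees/s): [147.25, 147.25, 172.46, 180, 180, 180].

INTERFACE

Orientations are given as [roll, pitch, yaw] about the fixed x, y, z axes, in that order (R = Rz(yaw) Ry(pitch) Rx(roll)).
In Python, from cell import arm gives the robot as it stands.
- The arm moves only by the tool arm_command, never from a script. Its argument "series" is one flat list of numbers, 7 for each row, row after row: the turn, a rotation vector about the tool's x, y, z in degrees, then the shift along the tool's x, y, z in cm, then the opening in per cent of the stroke, from 0 (shut) to 100 (fully open). In form: [wx, wy, wz, tx, ty, tz, fingers, wx, wy, wz, tx, ty, tz, fingers, ...]. A call has 1 to 20 rows; each row is the pose to reach, as a shift and turn from the pose commanded when the call began, along the tool's axes at that moment; what a row does not reach only later rows make up. A row lasts 1/12 s, in which the tool goes at most 41.7 mm and 7.16 degrees, less where a joint would pass 70% of its speed; a pose out of reach is approached as far as the arm can. A call with a gripper value outside its range is refused whole. The fingers move at their own pace and stop on an object; "newtons" is the grip in N (left out, the last holds). Time passes only in rows, so rows that repeat a pose let the fingers close. It gives the time, the measured TCP pose, the force and the opening at its end, in the units of the state.
- arm.read_state(): the state, without advancing time (a new reading comes with each control period).
- arm.get_image(name): name is "scene" or "top" or "wrist"; returns a dict with "image" (400x640x3 uint8, red, green, blue), "K" (3x3 intrinsics, pixels), "extrinsics" (4x4, takes a point from camera to world coordinates). Camera axes: x right, y up, looking along -z (the intrinsics and any distortion apply to the point x, -y, -z); pixel columns grow to the right and rows downward; lengths in m; the calibration is good to about 2 mm. A picture is of the moment at which its call begins. There is no depth.
- arm.hand_in(): hands the job in, once; it reports no verdict.
The state is a dict: "time_s": time; "joint_pos": joint angles; "qd": joint speeds; "tau": joint torques, N m; "position": TCP position; "tcp_rot": TCP orientation; "wrist_force": force on the tool from outside, world axes, zero at the start; "wrist_torque": the same for the moment, N m; "opening": opening from 0.0 (shut) to 1.0 (fully open).
Only numpy, scipy, OpenCV 4.12 (cv2) and the standard library are available. Lean on these libraries where they do the work, as an engineer would, in place of code of your own. Each camera call takes 0.05 s, during which the arm holds its last target.

## Working session

There is one attempt and no reset: what is moved stays moved. The work goes in short steps, Python scripts to look and compute and a tool call to move; the robot and the scene stay as the last step left them, time stands still between calls to the robot, and variables do not carry over. Pictures are saved under pics/ and viewed, and the job is handed in when it is done.

Besides the shell and the picture viewer there is one more tool, called as name(argument=value, ...) on one line, values as JSON. arm_command: Moves the arm, as the interface text tells. Its arguments: {"type":"object","properties":{"series":{"type":"array"},"newtons":{"type":"number"}},"required":["series"]}

```bash
mkdir -p pics; ls; python3 - <<'E'
from cell import arm
import cv2
s=arm.read_state()
for k,v in s.items(): print(k,v)
print(arm.pinch_z)
for n in ["scene","top","wrist"]:
    d=arm.get_image(n); cv2.imwrite(f"pics/{n}0.png",d["image"][:,:,::-1]); print(n,d["K"],d["extrinsics"],[k for k in d])
E
```

```text
pics
time_s 0.0
joint_pos [ 6.55304107e+01  1.04018603e+01  9.21301549e+01 -1.06690559e-04
  7.75657806e+01 -1.18192496e+01]
qd [ 0.02832251 -0.04406675  0.05430061 -0.01559826 -0.04183067 -0.01574042]
tau [ 2.64173468e-04 -4.33877528e+01 -3.41852582e+01  7.03271152e-02
  3.83523654e-02 -1.33205917e-04]
position [0.12568146 0.56056644 0.23782311]
tcp_rot [ 168.24176805   89.90220407 -114.40854858]
wrist_force [-0.06756435 -0.08632687 -0.37277428]
wrist_torque [ 0.01234775  0.00122426 -0.01494486]
opening 1.0003289720129758
0.0187
scene [[463.17665414   0.         314.96292893]
 [  0.         463.17665414 207.36246091]
 [  0.           0.           1.        ]] [[ 0.88991727  0.31411707 -0.33072303 -0.02291472]
 [-0.45611752  0.60965108 -0.64829188 -0.93211206]
 [-0.0020139   0.72777471  0.68581332  1.02298483]
 [ 0.          0.          0.          1.        ]] ['image', 'K', 'extrinsics']
top [[470.56961806   0.         323.57000325]
 [  0.         470.56961806 199.88871568]
 [  0.           0.           1.        ]] [[ 0.00667224  0.99731705 -0.07289839  0.36019591]
 [-0.99975155  0.00820345  0.02072558 -0.00951923]
 [ 0.02126799  0.072742    0.997124    1.33696693]
 [ 0.          0.          0.          1.        ]] ['image', 'K', 'extrinsics']
wrist [[331.61037598   0.         321.90285283]
 [  0.         331.61037598 201.88642791]
 [  0.           0.           1.        ]] [[ 0.21800477 -0.93440403 -0.28171446  0.05275328]
 [ 0.97594608  0.20819749  0.06467657  0.57651253]
 [-0.0017818  -0.28903792  0.95731599  0.3824199 ]
 [ 0.          0.          0.          1.        ]] ['image', 'K', 'extrinsics']
```

View pics/scene0.png

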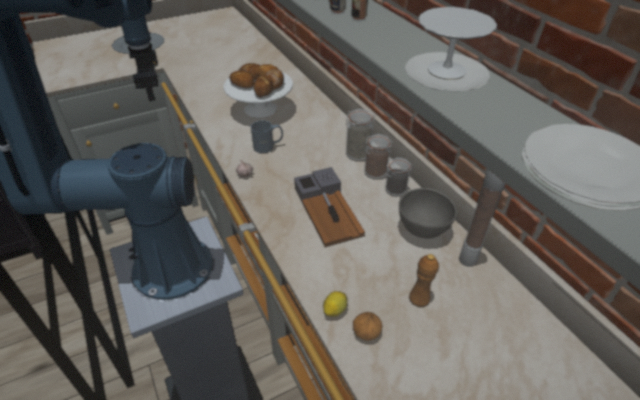

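View pics/top0.png

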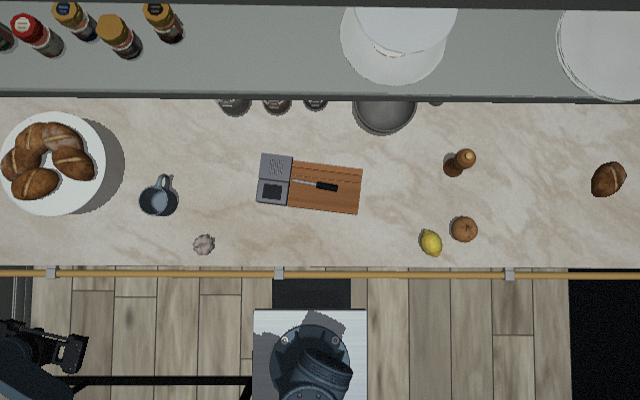

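View pics/wrist0.png

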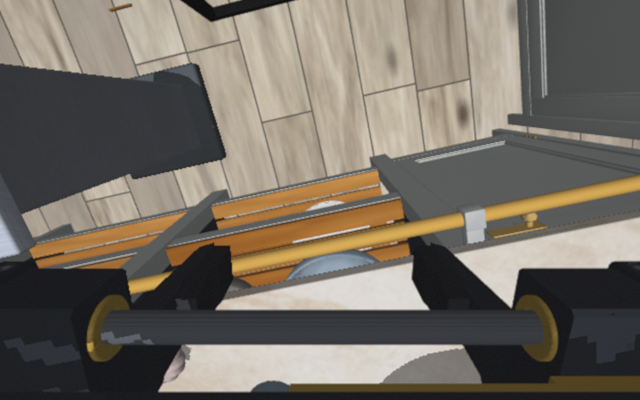

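The scene shows the dock in the counter's middle. In the top view it spans about (257–363, 153–215), with the block on the left (+y world) and the probe at about (292–338, 180–188). I'll enlarge that part.

```bash
cat > h.py <<'E'
import numpy as np, cv2
from cell import arm
from scipy.spatial.transform import Rotation as R
def ray(d,u,v):
    K=d["K"];E=d["extrinsics"]
    c=np.array([(u-K[0,2])/K[0,0],-(v-K[1,2])/K[1,1],-1.])
    return E[:3,3],E[:3,:3]@c
def onz(d,u,v,z):
    o,r=ray(d,u,v); return o+r*(z-o[2])/r[2]
def proj(d,P):
    E=d["extrinsics"];K=d["K"]
    c=(np.asarray(P)-E[:3,3])@E[:3,:3]
    return np.array([K[0,2]+K[0,0]*c[...,0]/-c[...,2],K[1,2]+K[1,1]*(-c[...,1])/-c[...,2]]).T
def tool(s):
    return R.from_euler('xyz',s["tcp_rot"],degrees=True).as_matrix()
E
python3 - <<'E'
from h import *
d=arm.get_image("top"); im=d["image"][140:230,245:375,::-1]
cv2.imwrite("pics/topz.png",cv2.resize(im,None,fx=6,fy=6,interpolation=cv2.INTER_CUBIC))
d=arm.get_image("scene"); im=d["image"][155:255,280:380,::-1]
cv2.imwrite("pics/scenez.png",cv2.resize(im,None,fx=6,fy=6,interpolation=cv2.INTER_CUBIC))
print(tool(arm.read_state()))
E
```

```text
[[-3.03361844e-04 -9.75727610e-01  2.18987531e-01]
 [-7.53654379e-04  2.18987702e-01  9.75727328e-01]
 [-9.99999670e-01  1.30957530e-04 -8.01793899e-04]]
```

View pics/topz.png

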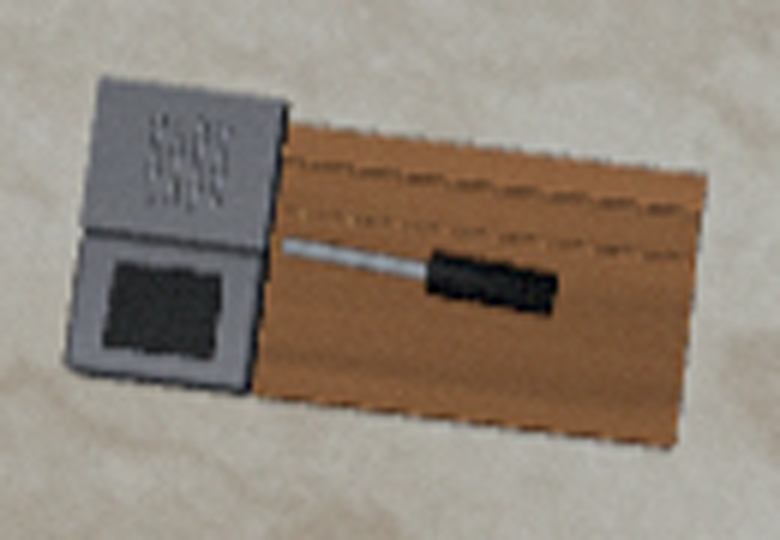

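View pics/scenez.png

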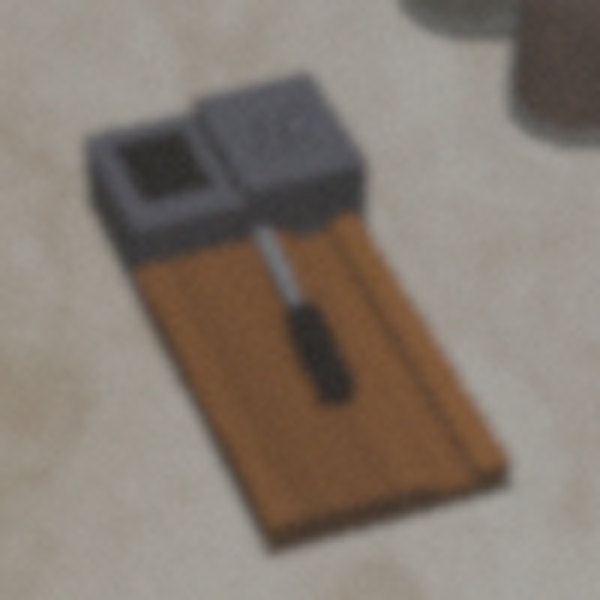

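```bash
python3 - <<'E'
from h import *
d=arm.get_image("top")
f=lambda u,v,z: onz(d,245+(u+.5)/6-.5,140+(v+.5)/6-.5,z)
W={'rear-cheek':(708,175),'rear-ledge':(677,447)}
dk={'rear-cheek':(-110,-29.5),'rear-ledge':(-110,100)}
for k,p in W.items(): print(k,f(*p,.022))
B={'bl front -y':(288,101),'bl back -y':(101,76)}
for k,p in B.items(): print(k,f(*p,.058))
print('hous back y',f(70,370,.052),'front',f(250,393,.052))
# fit 2D dock pose
src=np.array([(-110,-29.5),(-110,100),(90,-35),(175,-35),(175,100),(90,100)])/1000
dst=np.array([f(708,175,.022),f(677,447,.022),f(288,101,.058),f(101,76,.058),f(70,370,.052),f(250,393,.052)])[:,:2]
a,b=src-src.mean(0),dst-dst.mean(0)
yaw=np.arctan2((a[:,0]*b[:,1]-a[:,1]*b[:,0]).sum(),(a*b).sum())
r=np.array([[np.cos(yaw),-np.sin(yaw)],[np.sin(yaw),np.cos(yaw)]])
o=dst.mean(0)-r@src.mean(0)
print('dock',o,np.degrees(yaw)); print((dst-o)@r*1000-src*1000)
for n,p in {'hf':(428,271),'hr':(556,292),'tip':(283,246)}.items():
    P=f(*p,.032); print(n,P,((P[:2]-o)@r)*1000)
E
```

```text
rear-cheek [ 0.54531321 -0.1463446   0.022     ]
rear-ledge [ 0.41725291 -0.13192692  0.022     ]
bl front -y [0.57244433 0.04962555 0.058     ]
bl back -y [0.58309023 0.13499484 0.058     ]
hous back y [0.44890071 0.14754192 0.052     ] front [0.43907176 0.06564478 0.052     ]
dock [ 0.52845778 -0.03514879] 83.5962644517161
[[ 1.37792716  0.34765409]
 [ 1.42261198 -0.28299556]
 [-0.84861184  0.7431013 ]
 [ 0.17540044 -0.31481955]
 [-2.32245329 -0.56313719]
 [ 0.19512554  0.07019691]]
hf [ 0.49772361 -0.01502918  0.032     ] [16.56618377 32.78643119]
hr [ 0.4884474  -0.07457246  0.032     ] [-43.64020055  35.36367712]
tip [0.50878759 0.05236761 0.032     ] [84.77646526 29.30849449]
```

arm_command(series=[83.8,0,0,6,-49.5,-51.2,60,83.8,0,0,6,-49.5,-51.2,60,83.8,0,0,6,-49.5,-51.2,60,83.8,0,0,6,-49.5,-51.2,60,83.8,0,0,6,-49.5,-51.2,60,83.8,0,0,6,-49.5,-51.2,60,83.8,0,0,6,-49.5,-51.2,60,83.8,0,0,6,-49.5,-51.2,60,83.8,0,0,6,-49.5,-51.2,60,83.8,0,0,6,-49.5,-51.2,60,83.8,0,0,6,-49.5,-51.2,60,83.8,0,0,6,-49.5,-51.2,60,83.8,0,0,6,-49.5,-51.2,60,83.8,0,0,6,-49.5,-51.2,60,83.8,0,0,6,-49.5,-51.2,60,83.8,0,0,6,-49.5,-51.2,60,83.8,0,0,6,-49.5,-51.2,60,83.8,0,0,6,-49.5,-51.2,60,83.8,0,0,6,-49.5,-51.2,60,83.8,0,0,6,-49.5,-51.2,60], newtons=5)

```text
time_s: 1.97
position: [0.4961, -0.0466, 0.1783]
tcp_rot: [154.0, 89.9, 147.5]
wrist_force: [0.3, 0.4, 0.1]
opening: 0.598
```

```bash
python3 - <<'E'
from h import *
d=arm.get_image("wrist"); cv2.imwrite("pics/w1.png",d["image"][:,:,::-1])
s=arm.read_state(); print(s["position"],tool(s)); print(d["extrinsics"])
np.savez("w1.npz",**d)
E
```

```text
[ 0.49592398 -0.04588758  0.17843957] [[-1.17872427e-03  1.12062904e-01  9.93700416e-01]
 [ 8.00884080e-04  9.93700893e-01 -1.12062008e-01]
 [-9.99998985e-01  6.63748635e-04 -1.26104875e-03]]
[[ 0.9936636   0.10705946  0.03421877  0.50478806]
 [-0.11238044  0.95128138  0.28711387  0.02692903]
 [-0.00181342 -0.28914012  0.95728507  0.32282493]
 [ 0.          0.          0.          1.        ]]
```

View pics/w1.png

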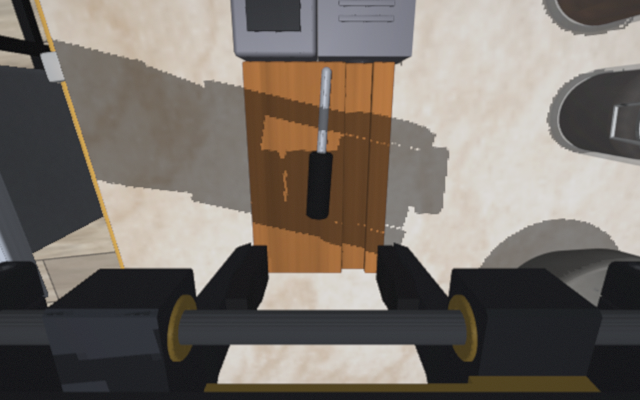

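The wrist view shows the dock at (233–414, 0–272). The probe's tip is at about (326, 68) and its handle spans (307–332, 152–218). I'll enlarge it for edges.

```bash
python3 - <<'E'
from h import *
im=cv2.imread("pics/w1.png")
cv2.imwrite("pics/w1a.png",cv2.resize(im[45:165,230:420],None,fx=4,fy=4,interpolation=cv2.INTER_CUBIC))
cv2.imwrite("pics/w1b.png",cv2.resize(im[145:280,230:420],None,fx=4,fy=4,interpolation=cv2.INTER_CUBIC))
E
```

```text
(no output)
```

View pics/w1a.png

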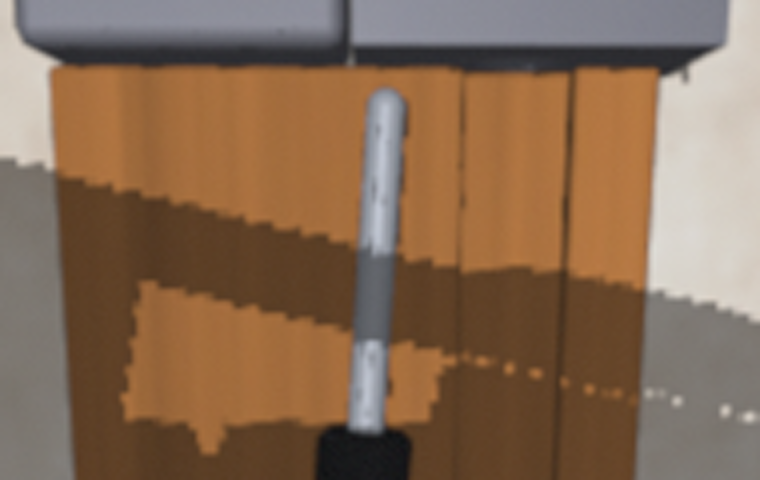

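View pics/w1b.png

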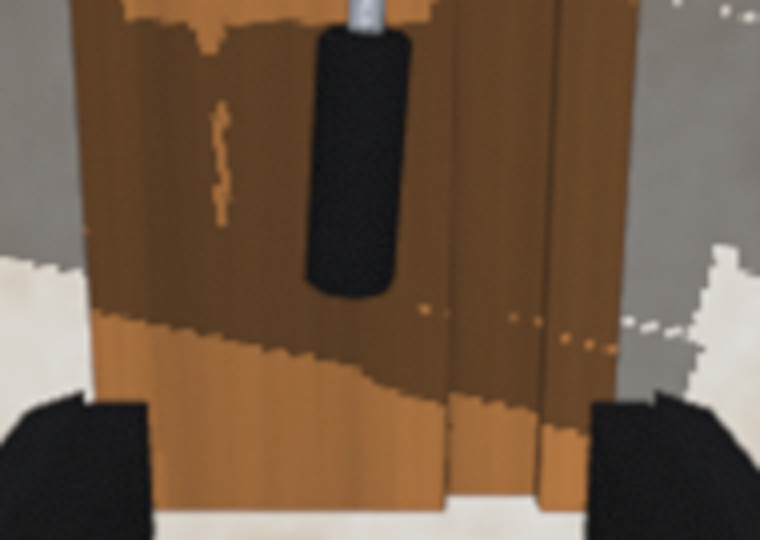

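```bash
cat > w1.py <<'E'
from h import *
d=dict(np.load("w1.npz"))
A=lambda u,v,z: onz(d,230+(u+.5)/4-.5,45+(v+.5)/4-.5,z)[:2]
B=lambda u,v,z: onz(d,230+(u+.5)/4-.5,145+(v+.5)/4-.5,z)[:2]
L={'ledge':(A(50,68,.022),B(97,400,.022),100),'g+':(A(461,68,.022),B(445,505,.022),11.5),'g-':(A(574,68,.022),B(539,505,.022),-11.5),'ch':(A(658,68,.022),B(614,350,.022),-29.5)}
for k,(p,q,y) in L.items():
    v=p-q; print(k,p,q,'yaw',np.degrees(np.arctan2(v[1],v[0])))
yaw=np.radians(np.mean([np.degrees(np.arctan2(*(p-q)[::-1])) for p,q,y in L.values()]))
ex=np.array([np.cos(yaw),np.sin(yaw)]);ey=np.array([-ex[1],ex[0]])
for k,(p,q,y) in L.items(): print(k,(p@ey)*1e3-y,(q@ey)*1e3-y)
print('face x',[A(u,67,.022)@ex*1e3-90 for u in(150,500)],'rear',[B(u,511,.022)@ex*1e3+110 for u in (200,420)])
oy=np.mean([(p@ey)*1e3-y for p,q,y in L.values()]+[(q@ey)*1e3-y for p,q,y in L.values()])
print('ex',ex,'yaw',np.degrees(yaw),'oy',oy)
hf=(B(318,85,.032)+B(408,85,.032))/2;hr=(B(307,250,.032)+B(397,250,.032))/2
st1=(A(367,105,.032)+A(405,105,.032))/2; st2=(A(349,415,.032)+A(383,415,.032))/2
for n,p in dict(hf=hf,hr=hr,st1=st1,st2=st2,tip=A(387,88,.034),shoulder=B(365,32,.036),rear=B(350,297,.03)).items(): print(n,p,p@ex*1e3,p@ey*1e3-oy)
E
python3 w1.py
```

```text
ledge [0.44123357 0.06659303] [ 0.42240218 -0.0995517 ] yaw 83.5335048477376
g+ [0.52704948 0.0568706 ] [ 0.50490812 -0.13784383] yaw 83.51265077975725
g- [0.55062799 0.0541993 ] [ 0.5285142  -0.14049001] yaw 83.51983223216338
ch [0.568151   0.05221404] [ 0.54984124 -0.10054143] yaw 83.16495363799085
ledge -530.7220946647 -531.016174033149
g+ -528.5868599758383 -528.8601952421371
g- -529.3161647293599 -529.6140200789479
ch -528.9512489748423 -528.2322121928896
face x [np.float64(26.85237275499395), np.float64(26.985165508798616)] rear [np.float64(28.927876212822454), np.float64(29.094944180315267)]
ex [0.11436958 0.99343827] yaw 83.43273537441226 oy -529.412371236483
hf [ 0.496795   -0.02698707] 30.008243657850258 32.79070662743965
hr [ 0.48991224 -0.06486185] -8.40519156662923 35.29658095981557
st1 [0.51041411 0.05061866] 108.6623577315877 28.136692957159198
st2 [ 0.49920473 -0.01169844] 45.47216040857436 32.14534619867413
tip [0.51092604 0.05362675] 111.70925969768003 27.972160887248265
shoulder [ 0.49865292 -0.01478018] 42.34752901298821 32.34107632156264
rear [ 0.48800358 -0.07691848] -20.600995149339628 35.81380589357059
```

arm_command(series=[0,0,0,3,0.35,-0.3,60,0,0,0,6.5,0.35,-0.3,60,0,0,0,10,0.35,-0.3,60,0,0,0,13,0.35,-0.3,60,0,0,0,14.5,0.35,-0.3,60,0,0,0,15.1,0.35,-0.3,60,0,0,0,15.1,0.35,-0.3,60])

```text
time_s: 2.6
position: [0.4927, -0.0413, 0.0268]
tcp_rot: [165.6, 89.8, 159.3]
wrist_force: [-0.2, -0.1, 0.8]
opening: 0.609
```

```bash
python3 - <<'E'
from h import *
d=arm.get_image("wrist"); cv2.imwrite("pics/w2.png",d["image"][:,:,::-1])
s=arm.read_state(); print(s["position"],s["wrist_force"])
E
```

```text
[ 0.4938976  -0.04191007  0.02808535] [-0.70215834 -0.3122079   0.27576571]
```

View pics/w2.png

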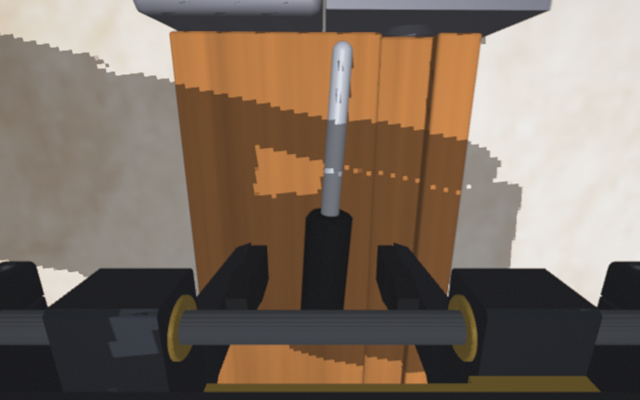

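The fingers straddle the handle at (302–350, 212–305), and the tip at (343, 44) is just short of the block. Next I close gently.

arm_command(series=[0,0,0,0,0,0,20,0,0,0,0,0,0,20,0,0,0,0,0,0,20,0,0,0,0,0,0,20,0,0,0,0,0,0,20,0,0,0,0,0,0,20,0,0,0,0,0,0,20], newtons=4)

```text
time_s: 3.23
position: [0.4946, -0.0433, 0.0283]
tcp_rot: [-13.3, 89.9, -19.8]
wrist_force: [-1.2, -0.4, 3.8]
opening: 0.243
```

```bash
python3 - <<'E'
from h import *
d=arm.get_image("wrist"); cv2.imwrite("pics/w3.png",d["image"][:,:,::-1])
np.savez("w3.npz",**d)
s=arm.read_state(); print(s["position"],s["wrist_force"],s["opening"])
E
```

```text
[ 0.49456901 -0.04333676  0.02821413] [-1.16070036  0.13767036  5.19355652] 0.24935090335904384
```

View pics/w3.png

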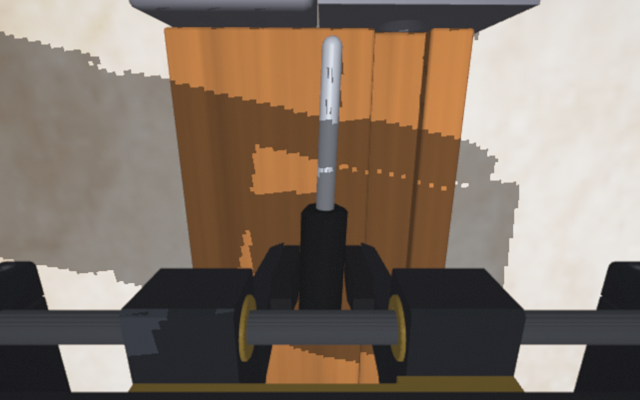

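```bash
python3 - <<'E'
from h import *
d=dict(np.load("w3.npz"))
yaw=np.radians(83.5);ex=np.array([np.cos(yaw),np.sin(yaw)]);ey=np.array([-ex[1],ex[0]])
f=lambda n,u,v,z:print(n,onz(d,u,v,z)[:2]@ex*1e3,onz(d,u,v,z)[:2]@ey*1e3)
f('tip',332,37,.034);f('st1',331.5,60,.032);f('st2',326.5,200,.032);f('h1',324,212,.034);f('h2',322.5,250,.034)
f('hL',300,230,.032);f('hR',347,230,.032)
f('g+',374,40,.022);f('g+',362,220,.022);f('g-',430,40,.022);f('g-',409,262,.022);f('face',250,28,.022)
f('shoulder',326,204,.038)
s=arm.read_state();print(s["position"][:2]@ex*1e3,s["position"][:2]@ey*1e3,tool(s)[:,1:])
E
```

```text
tip 110.5116584994073 -500.0380090280518
st1 102.65072226549563 -499.984021480252
st2 45.323915744366616 -498.35087596294477
h1 40.39313939690581 -497.24865518452
h2 22.067271237087155 -496.6280655158394
hL 31.06292890057963 -486.37229757898746
hR 31.095638049970862 -507.76323498093325
g+ 111.44113513023386 -517.7620288356462
g+ 32.306504168036994 -515.7089228825139
g- 111.48301794899194 -540.9355902114047
g- 9.914334957505833 -540.1592671417617
face 115.82477151384201 -466.73549921251646
shoulder 45.3300397698909 -498.0555751950462
12.928613884134746 -496.2957063160724 [[ 1.12478524e-01  9.93653895e-01]
 [ 9.93654129e-01 -1.12478323e-01]
 [-2.29794732e-04  7.50846888e-04]]
```

arm_command(series=[0,0,0,-0.05,-0.3,0,20,0,0,0,-0.05,-0.8,0.2,20,0,0,0,-0.05,-0.8,0.7,20,0,0,0,-0.05,-0.8,1.2,20,0,0,0,-0.05,-0.8,1.7,20,0,0,0,-0.05,-0.8,2.2,20,0,0,0,-0.05,-0.8,2.7,20,0,0,0,-0.05,-0.8,3.1,20,0,0,0,-0.05,-0.8,3.2,20,0,0,0,-0.05,-0.8,3.2,20])

```text
time_s: 4.12
position: [0.5255, -0.0547, 0.0281]
tcp_rot: [-8.1, 90.0, -14.6]
wrist_force: [-0.3, 0.1, -0.7]
opening: 0.24
```

```bash
python3 - <<'E'
from h import *
d=arm.get_image("wrist"); cv2.imwrite("pics/w4.png",d["image"][:,:,::-1])
np.savez("w4.npz",**d)
s=arm.read_state(); print(s["position"],s["wrist_force"],s["opening"])
E
```

```text
[ 0.52512699 -0.05459447  0.02803335] [-0.09691968  0.11978551 -1.02908525] 0.23869750997193878
```

View pics/w4.png

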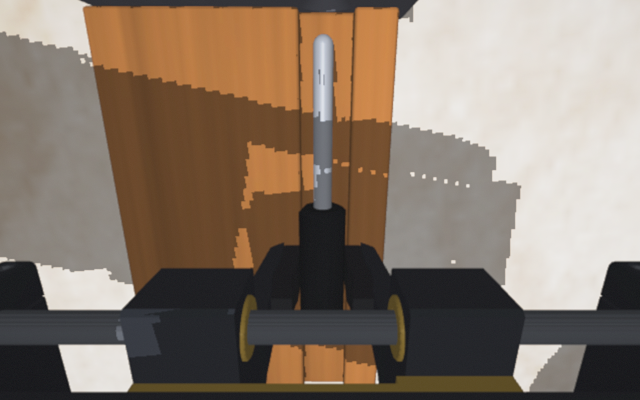

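```bash
python3 - <<'E'
from h import *
im=cv2.imread("pics/w4.png"); cv2.imwrite("pics/w4a.png",cv2.resize(im[0:140,270:400],None,fx=4,fy=4,interpolation=cv2.INTER_CUBIC));cv2.imwrite("pics/w4b.png",cv2.resize(im[130:280,250:400],None,fx=4,fy=4,interpolation=cv2.INTER_CUBIC))
E
```

```text
(no output)
```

View pics/w4a.png

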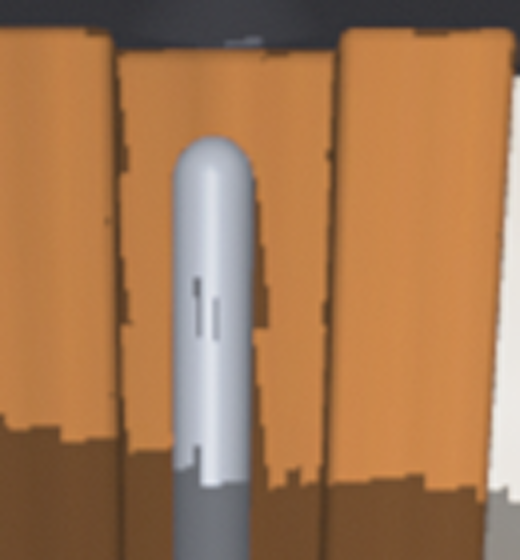

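View pics/w4b.png

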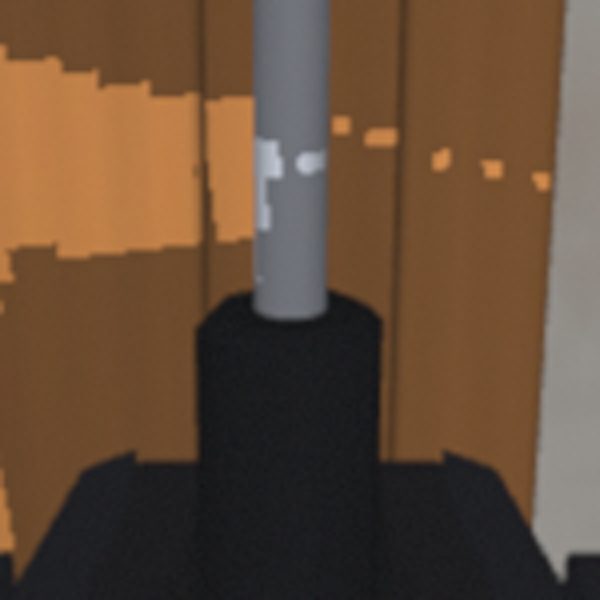

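```bash
python3 - <<'E'
from h import *
d=dict(np.load("w4.npz"))
yaw=np.radians(83.5);ex=np.array([np.cos(yaw),np.sin(yaw)]);ey=np.array([-ex[1],ex[0]])
def f(n,u,v,z,o):
    P=onz(d,o[0]+(u+.5)/4-.5,o[1]+(v+.5)/4-.5,z)[:2]; print(n,(P@ex*1e3).round(1),(P@ey*1e3).round(1))
a=(270,0);b=(250,130)
f('g+',113,50,.022,a);f('g+',122,440,.022,a);f('g+',206,300,.022,b)
f('g-',338,50,.022,a);f('g-',327,440,.022,a);f('g-',392,430,.022,b)
f('stem',212.5,200,.032,a);f('stem',212,440,.032,a);f('stem',291,280,.032,b)
f('hand',289,400,.032,b);f('tip',212,137,.034,a)
f('shoulder',291,318,.036,b)
E
```

```text
g+ 113.9 -518.4
g+ 75.9 -518.7
g+ 32.3 -518.4
g- 113.9 -541.2
g- 75.9 -541.1
g- 15.7 -540.9
stem 98.6 -528.5
stem 76.1 -528.5
stem 37.8 -528.5
hand 23.6 -528.3
tip 103.8 -528.4
shoulder 34.7 -528.5
```

arm_command(series=[0,0,0,0,0,0.13,20,0,0,0,0,0,0.13,20,0,0,0,0,0,0.13,34,0,0,0,0,0,0.13,34,0,0,0,0,0,0.13,34,0,0,0,0,0,0.13,34])

```text
time_s: 4.67
position: [0.5264, -0.0548, 0.0283]
tcp_rot: [-12.0, 90.0, -18.5]
wrist_force: [0.4, 0.4, -0.3]
opening: 0.339
```

```bash
python3 - <<'E'
from h import *
d=arm.get_image("wrist"); im=d["image"][:,:,::-1]
np.savez("w5.npz",**d)
cv2.imwrite("pics/w5.png",cv2.resize(im[0:330,220:420],None,fx=1.8,fy=1.8))
s=arm.read_state(); print(s["position"],s["wrist_force"],s["opening"],s["time_s"])
E
```

```text
[ 0.5263926  -0.05482316  0.02828792] [0.19567111 0.09795901 0.61912051] 0.3379308554158096 4.7167
```

View pics/w5.png

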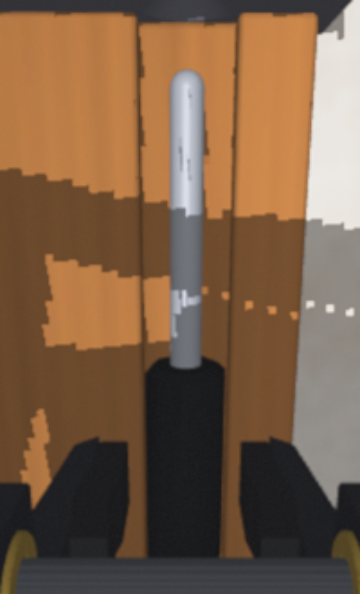

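The probe dropped into the groove: the handle now lies between the groove's edges and appears smaller (about 43 px wide instead of 46). I'll lift, go behind it, shut the fingers and come down.

arm_command(series=[0,0,0,-1.5,0,0,36,0,0,0,-4,0,0,36,0,0,0,-4,-2.5,0,20,0,0,0,-4,-5,0,0,0,0,0,-4,-5,0,0,0,0,0,-2,-5,0,0,0,0,0,-0.5,-5,0,0,0,0,0,0.1,-5,0,0,0,0,0,0.1,-5,0,0], newtons=15)

```text
time_s: 5.47
position: [0.5193, -0.1036, 0.0256]
tcp_rot: [161.0, 89.8, 154.5]
wrist_force: [-0.2, 0.2, -0.3]
opening: 0.007
```

```bash
python3 - <<'E'
from h import *
d=arm.get_image("wrist"); im=d["image"][:,:,::-1]
np.savez("w6.npz",**d)
cv2.imwrite("pics/w6.png",im)
s=arm.read_state(); print(s["position"],s["wrist_force"],s["opening"],s["time_s"])
E
```

```text
[ 0.52010609 -0.10390273  0.02656587] [-0.12268707 -0.06300661  0.08175326] 0.008174827970699567 5.5167
```

View pics/w6.png

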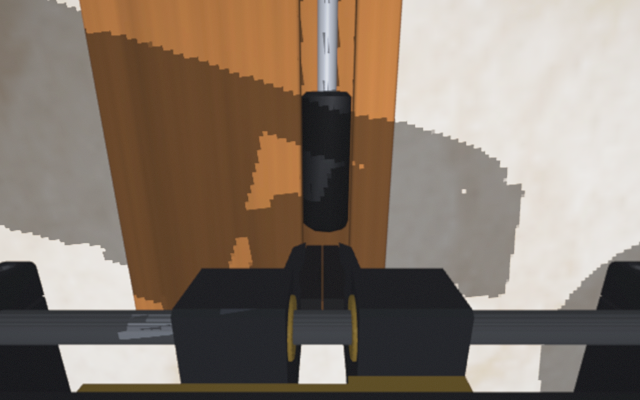

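arm_command(series=[0,0,0,0,0.4,0.05,0,0,0,0,0,0.8,0.05,0,0,0,0,0,1.2,0.05,0,0,0,0,0,1.6,0.05,0,0,0,0,0,2,0.05,0,0,0,0,0,2.4,0.05,0,0,0,0,0,2.8,0.05,0,0,0,0,0,3.2,0.05,0,0,0,0,0,3.6,0.05,0,0,0,0,0,4,0.05,0,0,0,0,0,4.4,0.05,0])

```text
time_s: 6.43
position: [0.5262, -0.0604, 0.0272]
tcp_rot: [-153.7, 90.0, -160.1]
wrist_force: [0.8, 0.1, 0.2]
opening: 0.007
```

```bash
python3 - <<'E'
from h import *
d=arm.get_image("wrist"); im=d["image"][:,:,::-1]
np.savez("w7.npz",**d)
cv2.imwrite("pics/w7.png",im)
s=arm.read_state(); print(s["position"],s["wrist_force"],s["opening"],s["time_s"])
E
```

```text
[ 0.52616309 -0.05979895  0.0271474 ] [ 0.13051317  0.50683512 -0.08415048] 0.0037947348704845765 6.4833
```

View pics/w7.png

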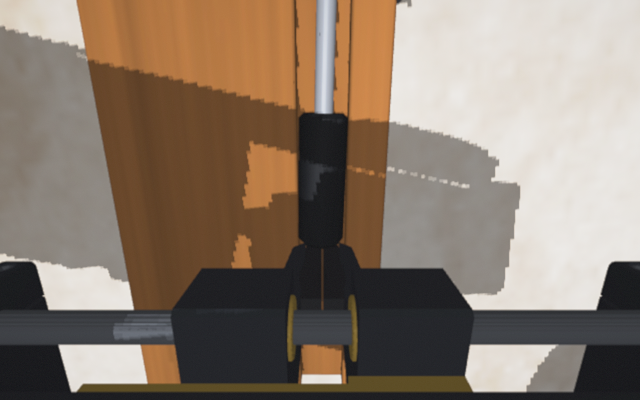

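The fingers are now against the handle's rear at (323, 245), and the stem is heading into the mouth with almost no force. I'll keep pushing.

arm_command(series=[0,0,0,0,0.4,0,0,0,0,0,0,0.8,0,0,0,0,0,0,1.2,0,0,0,0,0,0,1.6,0,0,0,0,0,0,2,0,0,0,0,0,0,2.4,0,0,0,0,0,0,2.8,0,0,0,0,0,0,3.2,0,0,0,0,0,0,3.6,0,0,0,0,0,0,4,0,0])

```text
time_s: 7.32
position: [0.5307, -0.0206, 0.0272]
tcp_rot: [-11.2, 90.0, -17.6]
wrist_force: [0.7, -0.1, 0.5]
opening: 0.005
```

```bash
python3 - <<'E'
from h import *
d=arm.get_image("wrist"); im=d["image"][:,:,::-1]
np.savez("w8.npz",**d)
cv2.imwrite("pics/w8.png",im)
s=arm.read_state(); print(s["position"],s["wrist_force"],s["opening"],s["time_s"])
E
```

```text
[ 0.53069781 -0.02006593  0.02719284] [ 0.04014769  0.16305124 -0.00098631] 0.00428839180005161 7.3667
```

View pics/w8.png

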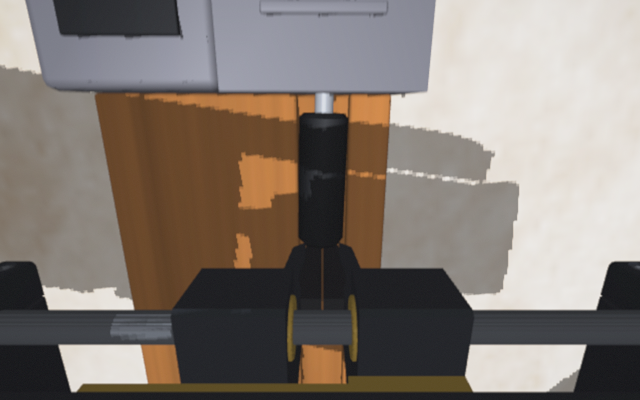

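arm_command(series=[0,0,0,0,0.3,0,0,0,0,0,0,0.6,0,0,0,0,0,0,0.8,0,0,0,0,0,0,0.9,0,0,0,0,0,0,1.0,0,0])

```text
time_s: 7.78
position: [0.5321, -0.0122, 0.0274]
tcp_rot: [-73.8, 89.9, -80.2]
wrist_force: [-0.3, -10.0, 0.3]
opening: 0.006
```

```bash
python3 - <<'E'
from h import *
d=arm.get_image("wrist"); im=d["image"][:,:,::-1]
np.savez("w9.npz",**d)
cv2.imwrite("pics/w9.png",im)
s=arm.read_state(); print(s["position"],s["wrist_force"],s["opening"],s["time_s"])
E
```

```text
[ 0.53210578 -0.01235027  0.02740901] [-0.73258214 -6.62574494  0.68235355] 0.006201375066712779 7.8333
```

View pics/w9.png

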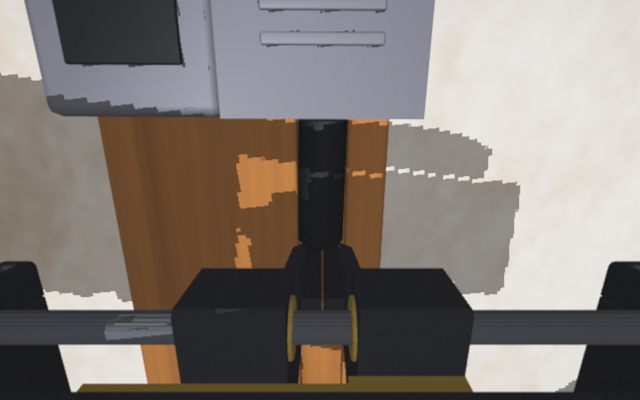

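A contact force of 10 N came at the predicted position (TCP s = 48 mm), and the handle now meets the block at (323, 120). I'll back off and lift.

arm_command(series=[0,0,0,0,0.1,0,0,0,0,0,0,0.1,0,0,0,0,0,0,-0.3,0,0,0,0,0,0,-1,0,0,0,0,0,0,-2.5,0,0,0,0,0,-2,-4,0,0,0,0,0,-5,-5,0,0,0,0,0,-8.5,-6,0,0,0,0,0,-12,-6,0,0,0,0,0,-15,-6,0,0,0,0,0,-15,-6,0,0,0,0,0,-15,-6,0,0])

```text
time_s: 8.83
position: [0.5263, -0.0713, 0.1792]
tcp_rot: [-8.3, 89.7, -14.8]
wrist_force: [0.7, -0.7, -0.4]
opening: 0.004
```

```bash
python3 - <<'E'
from h import *
s=arm.read_state(); print(s["position"],s["wrist_force"],s["time_s"])
for n,b in (("wrist",None),("scene",(270,150,390,250)),("top",(235,130,385,235))):
    d=arm.get_image(n); np.savez(f"f_{n}.npz",**d); im=d["image"][:,:,::-1]
    cv2.imwrite(f"pics/f_{n}_full.png",im)
    if b: im=cv2.resize(im[b[1]:b[3],b[0]:b[2]],None,fx=5,fy=5,interpolation=cv2.INTER_CUBIC)
    cv2.imwrite(f"pics/f_{n}.png",im)
E
```

```text
[ 0.52629099 -0.0713348   0.1792323 ] [ 0.66130626 -0.65778322 -0.40649854] 8.8333
```

View pics/f_wrist.png

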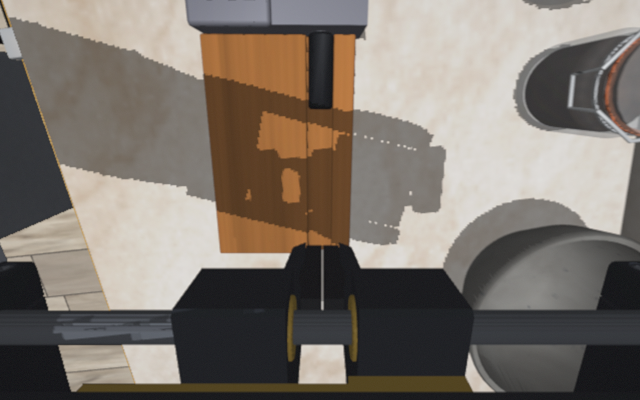

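View pics/f_scene.png

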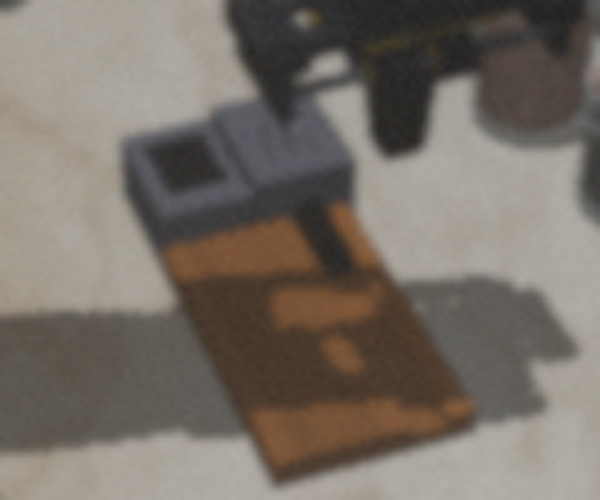

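View pics/f_top_full.png

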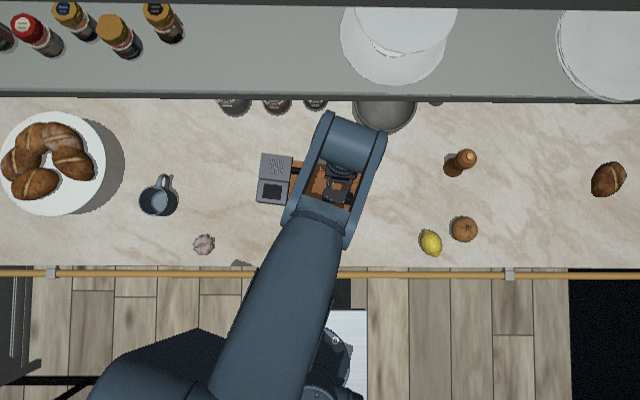

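The wrist view shows the handle at (309–332, 31–108) touching the block's face with no stem visible, and the top view shows the bystanders unmoved. I'll measure the remaining gap.

```bash
python3 - <<'E'
from h import *
d=dict(np.load("f_wrist.npz"))
im=d["image"][20:120,280:380,::-1]; cv2.imwrite("pics/fz.png",cv2.resize(im,None,fx=6,fy=6,interpolation=cv2.INTER_CUBIC))
yaw=np.radians(83.5);ex=np.array([np.cos(yaw),np.sin(yaw)])
for z in(.024,.03,.034): print('rear',z,onz(d,320,107.5,z)[:2]@ex*1e3)
print('face',[onz(d,u,33.5,.022)[:2]@ex*1e3 for u in(230,290)])
E
```

```text
rear 0.024 57.69616052482681
rear 0.03 57.80090315819066
rear 0.034 57.87073158043322
face [np.float64(116.1174968074574), np.float64(116.23463220717423)]
```

View pics/fz.png

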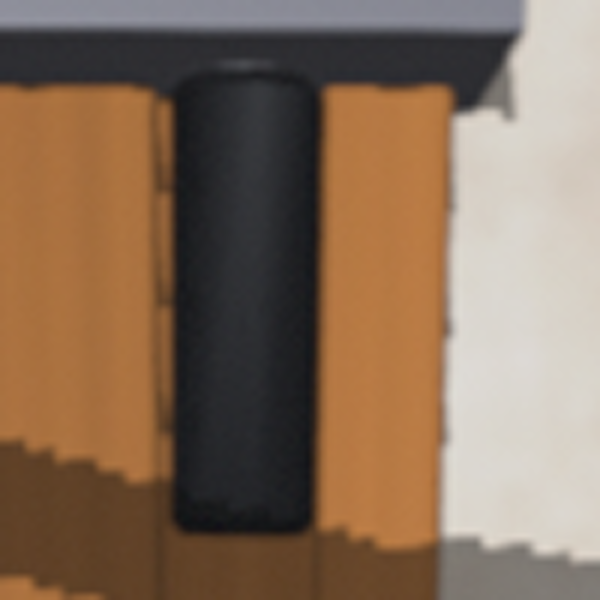

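```bash
python3 -c "
from cell import arm
print(arm.hand_in())"
```

```text
the job is handed in; nothing more can be done
None
```

The probe is in the dock: its stem is in the terminal opening and the handle's shoulder is against the block. I handed the job in at about 9 s on the robot's clock, with the arm clear of everything; the verdict isn't reported.

**What I did:** I gripped the handle lightly on the ledge and slid it sideways. I let go over the groove and it dropped in. Then I pushed it forward from behind with the fingers shut until it stopped, with about 10 N at the wrist.

**Last checks:**
- **Seating:** the stop came where I had predicted. The final wrist picture shows no stem between handle and block. The handle's rear measured 58 mm from the block's face; fully home should be 60 mm, so this agrees within the roughly 2 mm calibration error.
- **Other things:** the top view shows the mug, lemon, salt mill, garlic and onion where they started.
- **Forces:** an upward force of about 5 N appeared when the fingers first closed on the handle. I didn't find its cause; it was gone by the end of the slide. No check failed.

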